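# Set the topping warmer and hold the carousel

## Task

First turn the dial on the warmer box until its pointer is on the one long thick mark of the scale. Then turn the topping carousel until its square canister (the other four are round) stands centred in line with the shoe that sticks out at the front of the carousel's base, and finish while still holding the carousel there with the gripper, keeping it still so that I can scoop: do not let go at the end. Leave the dial on its mark and do not push the other things on the table about.

Things in the scene. Friction and masses are not known exactly. Their poses are not given: they have to be found in the camera images.
- warmer_box: Fixed metal box 160 x 160 mm (all sizes in mm), 75 tall; origin: centre of underside, z up. White top with a dial in the centre, ring of short thin ticks, and one long thick mark (26 x 8, 45 to 71 from the centre). Angles in its frame, counterclockwise from its x: scale from 2.356 clockwise through 0 to -2.356; long mark at -0.844. Position and yaw vary; box and carousel may swap sides.
- dial (a joint): Dial angle in rad, growing clockwise seen from above, end stops at 0 and 4.712. The pointer stands at 2.356 - value in the box's frame; it is on the long mark at 3.20. It stays where it is left; light friction, about 0.04 N m.
- dial_grip (a point): On the dial's vertical axis, at grip height, 109 above the table. Dial: skirt disc of radius 34 (top 84 above the table) with an upright grip bar 60 long, 14 thick, top 121 above the table. A white line along one half of the bar's top is the pointer end; the point's x axis points along the bar to that end.
- dial_pointer (a point): Tip of the pointer, 40 from the dial's axis, on the skirt's rim; a small white dash.
- long_mark (a point): Middle of the long mark, 58 from the dial's axis, on the box's top.
- carousel_base: Fixed dark base disc, radius 125, 12 tall; origin on the carousel's axis at table height, z up. Front = -x of its own frame: a shoe 64 wide sticks out there to 190 from the axis, with a raised aluminium block (26 x 50, up to 28 above the table, 159 to 185 from the axis). Position and yaw vary.
- carousel: Turntable, radius 140, origin on its axis 22 above the table, turns endlessly about z, friction 0.12 N m. Fixed on it at radius 90, every 72 degrees: a square canister (64 x 64, lid 70 x 70) on its own -x side, four round ones (lid radius 36). Lid tops 104 above the table, each with a firm upright cylindrical knob, radius 13, top 144 above the table. Hub radius 20, top 89.
- square_knob (a point): On the square canister's knob axis, 144 above the table: the centre of the knob's top. The knob does not turn in its lid: a gripper that pinches it should turn along with the carousel.
- square_foot (a point): Centre of the square canister's underside, 34 above the table, 90 from the carousel's axis.
- front_mark (a point): Fixed point where square_foot must come: 90 from the carousel's axis towards the shoe, 34 above the table.
- bowl: Bystander: white ceramic bowl, rim radius 60, 50 tall, loose; leave it. Origin at the centre of its underside.
- sauce: Bystander: amber bottle, radius 28, 100 tall, loose; leave it. Origin at the centre of its underside.
- sweet_a: Bystander: copper-foil sweet, 42 across, 22 tall, close to the robot's side of the warmer box, loose; leave it. Origin at the centre of its underside.
- sweet_b: Bystander: copper-foil sweet, 42 across, 22 tall, beyond the warmer box, loose; leave it. Origin at the centre of its underside.
- sweet_c: Bystander: copper-foil sweet, 42 across, 22 tall, near the carousel's front shoe, loose; leave it. Origin at the centre of its underside.
- cutter: Bystander: steel ring cutter, 60 across, 30 tall, loose; leave it. Origin at the centre of its underside.
- spatula: Bystander: black-handled kitchen spatula lying flat at the table's left side, loose; leave it.
- spare_tin: Bystander: closed steel tin, radius 30, 70 tall, standing on the table (not on the carousel), loose; leave it. Origin at the centre of its underside.

How it is judged:
On the way, in this order (a step that is already met when the one before it is completed fails the run):
1. the dial's pointer is on the long mark (value of joint dial between 3.05 and 3.35 rad), for 0.3 s.
2. the square canister stands at the front, the fingers on the carousel (horizontal distance between square_foot and front_mark below 0.012 m and contact force between the fingers and carousel above 1 N), for 0.2 s.
At the end, for the whole second after the job is handed in: The dial reads 3.20 within 0.15 rad (pointer on the long mark), the square canister is within 12 mm of the front mark, the carousel turns slower than 0.08 rad/s, and the gripper's fingers still hold it or bear on it with more than 1 N (all of step 1 and all of step 2 and angular speed of carousel below 0.08 rad/s); the arm keeps its last pose, push and grip.
It fails at once if a bystander was pushed more than 30 mm (distance of any of bowl, sauce, sweet_a, sweet_b, sweet_c, cutter, spatula, spare_tin from where it was at the start of the episode above 0.03 m).
It also fails if it takes over 70 s, if anything falls off the work surface, if the arm or the gripper's body presses on something with over 40 N, if the wrist force passes 120 N, or if a joint passes its speed limit or range.

## Robot

A 7-joint arm with a two-finger parallel gripper is mounted at the origin on the work surface. World frame = base frame: x ahead of the robot, y to its left, z up, the work surface at z = 0. Lengths are in m, angles in rad, forces in N, time in s.
With the tool pointing down it reaches from about 0.4 to 0.875 m from the base axis. Payload 19.3 kg.
Tool frame: the origin (TCP) lies on the centre line of the jaws, within the pads' length; the fingertips stand 17 mm ahead of it and the grasp point (between the pads) lies 2 mm behind it (bot.tcp_to_tips is the z of the fingertips in the tool frame, in m); z points along the fingers, y is the direction in which the jaws open and shut (so a half turn about z gives the same grasp; the last joint's range is limited). The gripper opens to 85 mm and grips with 20 to 120 N. Pads are 22 mm wide; open, the fingers measure 114 mm over their backs; the gripper's body (76 mm by 85 mm) begins 54 mm behind the grasp point. The pads swing forward as they close: fully open they stand 13 mm farther back than shut.
Start: joints at [1.122, 0.521, -0.036, 1.599, 0.021, 1.021, -0.113], TCP at [0.231, -0.581, 0.248] pointing down, gripper open.
Joint ranges: [-2.91, 2.91], [-0.3, 2.13], [-1.5, 1.42], [0.17, 2.43], [-1.26, 4.41], [0.16, 1.93], [-2.52, 2.52]. Speed limits (rad/s): [1.89, 1.89, 2.39, 2.39, 3.01, 3.01, 3.01].

## Interface

Orientations are given as a rotation vector (axis times angle).
In Python, from bench import bot gives the robot as it stands.
- The arm moves only by the shell command python3 -m handwheel 'ROWS' [FORCE]. ROWS is JSON, a list that holds one entry, the list of rows, each a list of 7 numbers: the opening in per cent of the stroke, from 0 (shut) to 100 (fully open), then the shift along the tool's x, y, z in m, then the turn, a rotation vector about the tool's x, y, z in degrees. A call has 1 to 10 rows; each row shifts and turns the pose as measured when the row begins, along the tool's axes as they then stand; what a row does not reach is not made up. A row lasts 1/10 s, in which the tool goes at most 50 mm and 8.59 degrees, less where a joint would pass 70% of its speed; a pose out of reach is approached as far as the arm can. A call with a gripper value outside its range is refused whole. The fingers move at their own pace and stop on an object; FORCE is the grip in N (left out, the last holds). Time passes only in rows, so rows that do not move let the fingers close. It gives the time, the measured TCP pose, the force and the opening at its end, in the units of the state.
- bot.get_obs(): the state, without advancing time (a new reading comes with each control period).
- bot.capture(name): name is "scene" or "top" or "wrist"; returns the picture (384x512x3 uint8, blue, green, red); there is no depth.
- bot.get_calibration(name): a dict with "mtx" (3x3 intrinsics, pixels), "origin" and "attitude" of the camera in the world. Camera axes: x right, y down, z forward; pixel columns grow to the right and rows downward; lengths in m; the calibration is good to about 2 mm. A picture is of the moment at which its call begins: read the wrist's pose just before it. get_calibration takes no time and is no camera call; for the wrist camera it gives the pose at the moment of the call.
- bot.close_job(): hands the job in, once; it reports no verdict.
The state is a dict: "t": time; "joints": joint angles; "joint_velocities": joint speeds; "joint_torque": joint torques, N m; "position": TCP position; "ee_rot": TCP orientation; "contact_force": force on the tool from outside, world axes, zero at the start; "ft_torque": the same for the moment, N m; "grip_width": opening from 0.0 (shut) to 1.0 (fully open).
Only numpy, scipy, OpenCV 4.12 (cv2) and the standard library are available. Lean on these libraries where they do the work, as an engineer would, in place of code of your own. Each camera call takes 0.05 s, during which the arm holds its last target. There are 200 camera calls.

## Working session

There is one attempt and no reset: what is moved stays moved. The work goes in short steps, Python scripts to look and compute and a shell command to move; the robot and the scene stay as the last step left them, time stands still between calls to the robot, and variables do not carry over. Pictures are saved under pics/ and viewed, about 8 in all and at most 12, crops included, and the job is handed in when it is done.

```bash
mkdir -p pics; cat > h.py <<'E'
import numpy as np, cv2
from scipy.spatial.transform import Rotation as R
from bench import bot
def cal(n):
    c=bot.get_calibration(n); A=np.array(c["attitude"],float)
    if A.size==3: A=R.from_rotvec(A.ravel()).as_matrix()
    return np.array(c["mtx"]),np.array(c["origin"]),A
def pt(n,u,v,z,c=None):
    K,o,A=c or cal(n); d=A@np.linalg.inv(K)@np.array([u,v,1.]); return o+d*(z-o[2])/d[2]
def px(n,p,c=None):
    K,o,A=c or cal(n); q=K@(A.T@(np.array(p)-o)); return q[:2]/q[2]
def st():
    s=bot.get_obs(); print("t",round(s["t"],2),"p",np.round(s["position"],4),"rv",np.round(s["ee_rot"],3),"F",np.round(s["contact_force"],1),"T",np.round(s["ft_torque"],2),"g",np.round(s["grip_width"],3),"j",np.round(s["joints"],2)); return s
E
python3 - <<'E'
from h import *
st()
for n in("top","scene"):
    im=bot.capture(n); cv2.imwrite(f"pics/{n}0.png",im); c=bot.get_calibration(n); print(n,c)
a=cv2.imread("pics/top0.png"); cv2.imwrite("pics/top0b.png",cv2.resize(a,(800,600),interpolation=cv2.INTER_CUBIC))
E
```

```text
t 0.0 p [ 0.231  -0.5804  0.2477] rv [-3.084 -0.591  0.   ] F [ 0.3 -0.1  0.3] T [ 0.    0.06 -0.02] g 0.999 j [ 1.12  0.52 -0.04  1.6   0.02  1.02 -0.11]
top {'mtx': array([[491.13155719,   0.        , 257.65249297],
       [  0.        , 491.13155719, 192.79906169],
       [  0.        ,   0.        ,   1.        ]]), 'origin': array([0.49807351, 0.13744481, 1.24576932]), 'attitude': array([-2.21450334,  2.15549824, -0.06361506])}
scene {'mtx': array([[359.11310801,   0.        , 252.20908791],
       [  0.        , 359.11310801, 191.56323877],
       [  0.        ,   0.        ,   1.        ]]), 'origin': array([0.90994023, 0.57339942, 0.74887411]), 'attitude': array([-0.82419181, -2.61127314,  0.98230855])}
```

View pics/top0b.png

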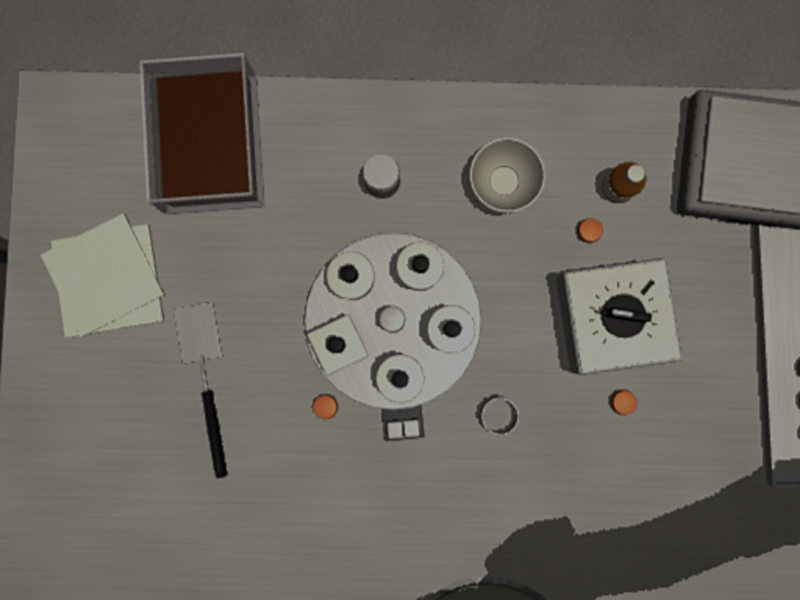

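The picture (800x600 view) shows the carousel at about (392,320) with its square canister at lower left (336,345) and the shoe at the bottom (403,428). The box is on the right with its dial at (625,315) and the long mark at (648,286). I'll enlarge both.

```bash
python3 - <<'E'
from h import *
a=cv2.imread("pics/top0.png")
b=cv2.resize(a[150:250,340:450],None,fx=5,fy=5,interpolation=cv2.INTER_CUBIC)[:, :]
c=cv2.resize(a[140:290,185:320],None,fx=3.33,fy=3.33,interpolation=cv2.INTER_CUBIC)
cv2.imwrite("pics/box.png",b[:600]);print(b.shape,c.shape)
cv2.imwrite("pics/car.png",c)
C=cal("top")
P=lambda u,v,z:pt("top",u/1.5625,v/1.5625,z,C)
print("dial",P(625,315,.121),"mark",P(648,286,.075),"hub",P(391,319,.089),"sqknob",P(336,345,.144),"shoeblock",P(403,429,.028))
for n,u,v,z in[("bowl",507,175,.05),("sauce",636,174,.1),("sA",624,402,.022),("sB",590,230,.022),("sC",325,407,.022),("cut",498,414,.03),("tin",381,169,.07)]:print(n,P(u,v,z)[:2].round(3))
E
```

```text
(500, 550, 3) (500, 450, 3)
dial [ 0.55960484 -0.18024724  0.121     ] mark [ 0.60742657 -0.22794056  0.075     ] hub [0.54583019 0.16293227 0.089     ] sqknob [0.50413693 0.23952967 0.144     ] shoeblock [0.37576546 0.14052492 0.028     ]
bowl [ 0.78  -0.013]
sauce [ 0.774 -0.201]
sA [ 0.427 -0.208]
sB [ 0.7   -0.151]
sC [0.406 0.265]
cut [ 0.403 -0.008]
tin [0.779 0.185]
```

View pics/box.png

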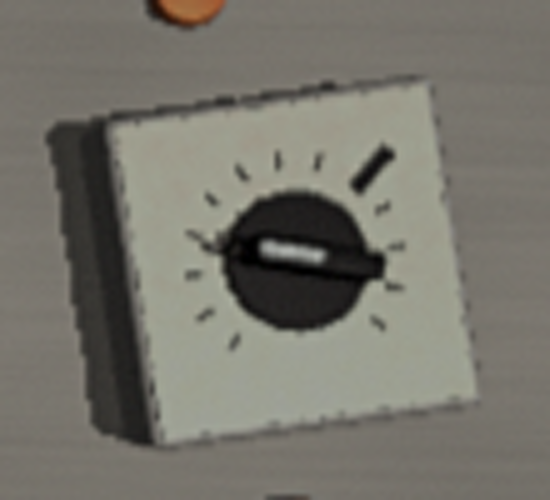

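View pics/car.png

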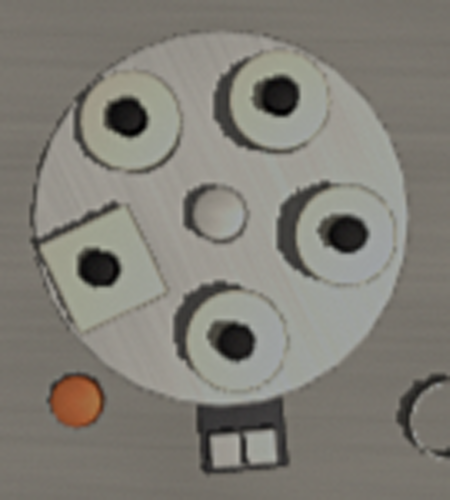

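```bash
cat >> h.py <<'E'
def plan(target,yaw,s=None,n=None,grip=100,center=None):
    """rows (tool axes) to target with tool x at world yaw (deg), pointing down; arc about center if given"""
    s=s or bot.get_obs(); p=np.array(s["position"]); Rc=R.from_rotvec(s["ee_rot"])
    Rt=R.from_matrix(np.c_[[np.cos(np.radians(yaw)),np.sin(np.radians(yaw)),0],[np.sin(np.radians(yaw)),-np.cos(np.radians(yaw)),0],[0,0,-1]])
    rel=(Rc.inv()*Rt).as_rotvec(); t=np.array(target,float)
    if n is None: n=int(np.ceil(max(np.linalg.norm(t-p)/.048,np.degrees(np.linalg.norm(rel))/8.4,1)))
    def pos(f):
        if center is None: return p+(t-p)*f
        c=np.array(center); a,b=p[:2]-c,t[:2]-c; A=np.arctan2(a[1],a[0]); d=(np.arctan2(b[1],b[0])-A+np.pi)%(2*np.pi)-np.pi
        r=np.hypot(*a)*(1-f)+np.hypot(*b)*f; return np.r_[c+r*np.array([np.cos(A+d*f),np.sin(A+d*f)]),p[2]+(t[2]-p[2])*f]
    for i in range(n):
        q=Rc*R.from_rotvec(rel*i/n); d=q.inv().apply(pos((i+1)/n)-pos(i/n))
        print([grip]+[round(float(x),4) for x in d]+[round(float(x),2) for x in np.degrees(rel)/n],end=",")
        if i%10==9: print()
    print(n,"rows")
E
python3 - <<'E'
from h import *
st();print(R.from_rotvec(bot.get_calibration("top")["attitude"]).as_matrix().round(3))
C=cal("top"); f=lambda u,v,z:pt("top",340+u/5,150+v/5,z,C)[:2]
c=f(298,260,.084); m=f(373,169,.075); a,b=f(228,245,.121),f(383,268,.121)
ang=lambda d:np.degrees(np.arctan2(d[1],d[0]))
print("skirt c",c,"mark",m,np.linalg.norm(m-c),ang(m-c),"bar mid",(a+b)/2,"ptr",ang(a-b),ang(f(262,248,.121)-f(325,255,.121)), "box yaw",ang(f(108,122,.075)-f(432,80,.075))-90,ang(f(160,445,.075)-f(478,400,.075))-90)
print("box centre",np.mean([f(108,122,.075),f(432,80,.075),f(160,445,.075),f(478,400,.075)],0))
plan([.24,-.55,.34],21.7)
E
```

```text
t 0.1 p [ 0.231  -0.5805  0.2478] rv [-3.085 -0.591  0.   ] F [-0.1 -0.6  0.8] T [-0.01 -0.04  0.03] g 1.001 j [ 1.12  0.52 -0.04  1.6   0.02  1.02 -0.11]
[[ 0.027 -0.998  0.065]
 [-1.    -0.027  0.008]
 [-0.006 -0.065 -0.998]]
skirt c [ 0.56065705 -0.18976232] mark [ 0.60559806 -0.22766649] 0.058791329061152045 -40.14497125708492 bar mid [ 0.5603619  -0.18273655] ptr 83.05634545663501 85.17090649416981 box yaw 8.939542266912753 9.583768759399092
box centre [ 0.56059356 -0.19060216]
[100, 0.0065, -0.0084, -0.0307, -0.02, 0.0, 0.0],[100, 0.0065, -0.0083, -0.0307, -0.02, 0.0, 0.0],[100, 0.0065, -0.0083, -0.0307, -0.02, 0.0, 0.0],3 rows
```

View pics/scene0.png

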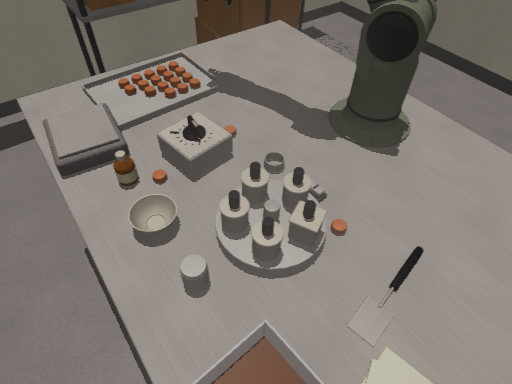

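The scene picture shows the robot's right-hand panel is just a flat tray, so the low path is clear. The dial bar is free from above.

```bash
python3 - <<'E'
from h import *
plan([.5605,-.190,.22],84,grip=100)
E
```

```text
[100, 0.041, -0.0219, 0.0025, -0.0, -0.0, -5.66],[100, 0.0429, -0.0178, 0.0025, -0.0, -0.0, -5.66],[100, 0.0445, -0.0134, 0.0025, -0.0, -0.0, -5.66],[100, 0.0456, -0.009, 0.0025, -0.0, -0.0, -5.66],[100, 0.0462, -0.0044, 0.0025, -0.0, -0.0, -5.66],[100, 0.0464, 0.0001, 0.0025, -0.0, -0.0, -5.66],[100, 0.0462, 0.0047, 0.0025, -0.0, -0.0, -5.66],[100, 0.0455, 0.0093, 0.0025, -0.0, -0.0, -5.66],[100, 0.0444, 0.0137, 0.0025, -0.0, -0.0, -5.66],[100, 0.0428, 0.018, 0.0025, -0.0, -0.0, -5.66],
[100, 0.0408, 0.0222, 0.0025, -0.0, -0.0, -5.66],11 rows
```

```bash
python3 -m handwheel '[[[70,0.041,-0.022,0.0025,0,0,-5.7],[70,0.043,-0.018,0.0025,0,0,-5.7],[70,0.0445,-0.0135,0.0025,0,0,-5.7],[70,0.0455,-0.009,0.0025,0,0,-5.7],[70,0.046,-0.0045,0.0025,0,0,-5.7],[70,0.0465,0,0.0025,0,0,-5.7],[70,0.046,0.0045,0.0025,0,0,-5.7],[70,0.0455,0.009,0.0025,0,0,-5.7],[70,0.0445,0.0135,0.0025,0,0,-5.7],[70,0.043,0.018,0.0025,0,0,-5.7]]]' 40
python3 - <<'E'
from h import *
st(); plan([.5605,-.190,.22],84,grip=50)
E
```

```text
t: 1.1
position: [0.5284, -0.2115, 0.2191]
ee_rot: [-2.401, -2.022, 0.006]
contact_force: [0.2, -0.9, 0.1]
grip_width: 0.7
t 1.1 p [ 0.5284 -0.2115  0.2191] rv [-2.401 -2.022  0.006] F [ 0.2 -0.9  0.1] T [-0.01 -0.04  0.03] g 0.7 j [ 0.54  0.49 -0.37  1.76  0.21  0.93 -0.09]
[50, 0.0266, 0.028, -0.001, -0.26, 0.04, -3.79],1 rows
```

```bash
python3 -m handwheel '[[[50,0.0266,0.028,-0.001,-0.26,0,-3.8],[50,0,0,0,0,0,0]]]'
python3 - <<'E'
from h import *
st(); im=bot.capture("wrist"); C=cal("wrist")
print(px("wrist",[.5605,-.19,.121],C),px("wrist",[.6052,-.2273,.075],C))
plan([.5605,-.190,.22],84,grip=50)
cv2.imwrite("pics/w1.png",im)
E
```

```text
t: 1.3
position: [0.5645, -0.1822, 0.2193]
ee_rot: [-2.318, -2.118, -0.003]
contact_force: [-0.9, 0.1, 0.5]
grip_width: 0.503
t 1.3 p [ 0.5645 -0.1822  0.2193] rv [-2.318 -2.118 -0.003] F [-0.9  0.1  0.5] T [-0.01  0.06  0.  ] g 0.503 j [ 0.49  0.53 -0.39  1.7   0.23  0.96 -0.08]
[252.99608459 208.39305213] [302.72018524 224.63326042]
[50, -0.0062, -0.0016, -0.001, -0.08, -0.1, 0.65],1 rows
```

View pics/w1.png

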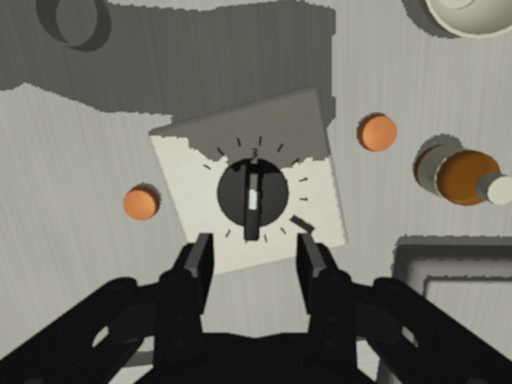

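The wrist view shows the dial skirt at about (254,193), the bar running nearly vertical from (254,160) to (251,240), and the long mark at (302,223). All are close to prediction.

```bash
python3 - <<'E'
from h import *
C=cal("wrist"); print(pt("wrist",254,193,.084,C),pt("wrist",302,223,.075,C)); a,b=pt("wrist",254,160,.121,C),pt("wrist",251.5,240,.121,C); print(a,b,(a+b)/2,np.degrees(np.arctan2(*(a-b)[[1,0]])))
plan([.5605,-.190,.109],84,grip=50)
E
```

```text
[ 0.56132948 -0.18822215  0.084     ] [ 0.60458808 -0.22552599  0.075     ]
[ 0.56500197 -0.15145655  0.121     ] [ 0.55662992 -0.21719417  0.121     ] [ 0.56081594 -0.18432536  0.121     ] 82.74213967312627
[50, -0.0021, -0.0005, 0.0367, -0.03, -0.03, 0.22],[50, -0.0021, -0.0005, 0.0367, -0.03, -0.03, 0.22],[50, -0.0021, -0.0005, 0.0367, -0.03, -0.03, 0.22],3 rows
```

```bash
python3 -m handwheel '[[[50,-0.002,-0.0005,0.036,0,0,0.2],[50,-0.002,-0.0005,0.036,0,0,0.2],[50,-0.002,-0.0005,0.034,0,0,0.2],[50,0,0,0,0,0,0]]]'
python3 - <<'E'
from h import *
st(); plan([.561,-.1885,.110],84,grip=50)
E
```

```text
t: 1.75
position: [0.5583, -0.1931, 0.1103]
ee_rot: [-2.34, -2.096, 0.002]
contact_force: [-0.9, 0.4, 1.2]
grip_width: 0.498
t 1.75 p [ 0.5583 -0.1931  0.1103] rv [-2.340e+00 -2.096e+00  2.000e-03] F [-0.9  0.4  1.2] T [ 0.02  0.02 -0.01] g 0.498 j [ 0.47  0.66 -0.34  1.79  0.31  0.75 -0.14]
[50, 0.0049, 0.0022, 0.0003, -0.08, 0.03, -0.29],1 rows
```

```bash
python3 -m handwheel '[[[50,0.004,0.0022,0.0003,0,0,-0.3],[0,0,0,0,0,0,0],[0,0,0,0,0,0,0],[0,0,0,0,0,0,0],[0,0,0,0,0,0,0]]]' 40
python3 - <<'E'
from h import *
s=st(); x=R.from_rotvec(s["ee_rot"]).as_matrix()[:,0]; print(np.degrees(np.arctan2(x[1],x[0])))
E
```

```text
t: 2.25
position: [0.5616, -0.1905, 0.1137]
ee_rot: [2.335, 2.099, 0.0]
contact_force: [6.4, -1.5, -22.8]
grip_width: 0.154
t 2.25 p [ 0.5616 -0.1905  0.1137] rv [2.335 2.099 0.   ] F [  6.4  -1.5 -22.8] T [-0.19 -1.26  0.1 ] g 0.154 j [ 0.46  0.66 -0.34  1.78  0.31  0.75 -0.14]
83.89814181920327
```

```bash
python3 -m handwheel '[[[0,0,0,0,0,0,4],[0,0,0,0,0,0,8],[0,0,0,0,0,0,8],[0,0,0,0,0,0,8],[0,0,0,0,0,0,8]]]'
python3 - <<'E'
from h import *
s=st(); x=R.from_rotvec(s["ee_rot"]).as_matrix()[:,0]; print(np.degrees(np.arctan2(x[1],x[0])))
E
```

```text
t: 2.75
position: [0.5606, -0.1901, 0.1136]
ee_rot: [-2.883, -1.246, -0.001]
contact_force: [2.0, 0.1, -16.4]
grip_width: 0.158
t 2.75 p [ 0.5606 -0.1901  0.1136] rv [-2.883e+00 -1.246e+00 -1.000e-03] F [  2.    0.1 -16.4] T [ 0.02 -0.45  0.06] g 0.158 j [ 0.35  0.64 -0.17  1.79  0.16  0.72 -0.66]
46.732324008094245
```

```bash
python3 -m handwheel '[[[0,0,0,0,0,0,8],[0,0,0,0,0,0,8],[0,0,0,0,0,0,8],[0,0,0,0,0,0,8],[0,0,0,0,0,0,8],[0,0,0,0,0,0,8],[0,0,0,0,0,0,8],[0,0,0,0,0,0,8],[0,0,0,0,0,0,8]]]'
python3 - <<'E'
from h import *
s=st(); x=R.from_rotvec(s["ee_rot"]).as_matrix()[:,0]; print(np.degrees(np.arctan2(x[1],x[0])))
E
```

```text
t: 3.65
position: [0.5602, -0.1878, 0.1137]
ee_rot: [-3.043, 0.764, 0.0]
contact_force: [4.6, -1.7, -19.3]
grip_width: 0.155
t 3.65 p [ 0.5602 -0.1878  0.1137] rv [-3.043  0.764  0.   ] F [  4.6  -1.7 -19.3] T [-0.46 -0.77  0.07] g 0.155 j [ 0.1   0.65  0.17  1.81 -0.17  0.7  -1.69]
-28.194225767358184
```

```bash
python3 -m handwheel '[[[0,0,0,0,0,0,6],[0,0,0,0,0,0,6],[0,0,0,0,0,0,0.0],[0,0,0,0,0,0,0]]]'
python3 - <<'E'
from h import *
s=st(); x=R.from_rotvec(s["ee_rot"]).as_matrix()[:,0]; print(np.degrees(np.arctan2(x[1],x[0])))
im=bot.capture("top"); cv2.imwrite("pics/top2.png",im)
E
```

```text
t: 4.05
position: [0.5605, -0.1875, 0.1136]
ee_rot: [-2.942, 1.091, -0.0]
contact_force: [2.2, -3.2, -14.8]
grip_width: 0.155
t 4.05 p [ 0.5605 -0.1875  0.1136] rv [-2.942  1.091 -0.   ] F [  2.2  -3.2 -14.8] T [-0.88 -0.56  0.01] g 0.155 j [ 0.06  0.66  0.23  1.81 -0.23  0.7  -1.86]
-40.68095998911005
```

```bash
python3 -m handwheel '[[[50,0,0,0,0,0,0],[50,0,0,0,0,0,0],[50,0,0,0,0,0,0],[50,0,0,-0.03,0,0,0],[50,0,0,-0.045,0,0,0],[50,0,0,-0.045,0,0,0],[50,0,0,0,0,0,0]]]'
python3 - <<'E'
from h import *
s=st(); im=bot.capture("wrist"); C=cal("wrist")
print(px("wrist",[.5605,-.1885,.121],C),px("wrist",[.6052,-.2273,.075],C))
cv2.imwrite("pics/w2.png",cv2.resize(im,(800,600),interpolation=cv2.INTER_CUBIC))
plan([.504,.2395,.24],118.6,s)
E
```

```text
t: 4.8
position: [0.5608, -0.1878, 0.2405]
ee_rot: [-2.943, 1.08, -0.003]
contact_force: [0.6, -0.2, -0.4]
grip_width: 0.5
t 4.8 p [ 0.5608 -0.1878  0.2405] rv [-2.943  1.08  -0.003] F [ 0.6 -0.2 -0.4] T [-0.01 -0.    0.04] g 0.5 j [ 0.02  0.49  0.29  1.71 -0.17  0.96 -1.89]
[256.64358152 191.34030265] [257.38198013 117.01283365]
[100, -0.0168, -0.0152, 0.0001, -0.01, -0.03, -8.36],[100, -0.0144, -0.0175, 0.0002, -0.01, -0.03, -8.36],[100, -0.0117, -0.0194, 0.0002, -0.01, -0.03, -8.36],[100, -0.0088, -0.0209, 0.0002, -0.01, -0.03, -8.36],[100, -0.0057, -0.022, 0.0002, -0.01, -0.03, -8.36],[100, -0.0024, -0.0226, 0.0002, -0.01, -0.03, -8.36],[100, 0.0009, -0.0227, 0.0002, -0.01, -0.03, -8.36],[100, 0.0042, -0.0223, 0.0002, -0.01, -0.03, -8.36],[100, 0.0074, -0.0214, 0.0001, -0.01, -0.03, -8.36],[100, 0.0104, -0.0201, 0.0001, -0.01, -0.03, -8.36],
[100, 0.0133, -0.0184, 0.0001, -0.01, -0.03, -8.36],[100, 0.0158, -0.0163, 0.0001, -0.01, -0.03, -8.36],[100, 0.018, -0.0138, 0.0001, -0.01, -0.03, -8.36],[100, 0.0198, -0.0111, 0.0001, -0.01, -0.03, -8.36],[100, 0.0212, -0.0081, 0.0001, -0.01, -0.03, -8.36],[100, 0.0222, -0.0049, 0.0001, -0.01, -0.03, -8.36],[100, 0.0226, -0.0016, 0.0001, -0.01, -0.03, -8.36],[100, 0.0226, 0.0017, 0.0, -0.01, -0.03, -8.36],[100, 0.0221, 0.005, 0.0, -0.01, -0.03, -8.36],19 rows
```

View pics/w2.png

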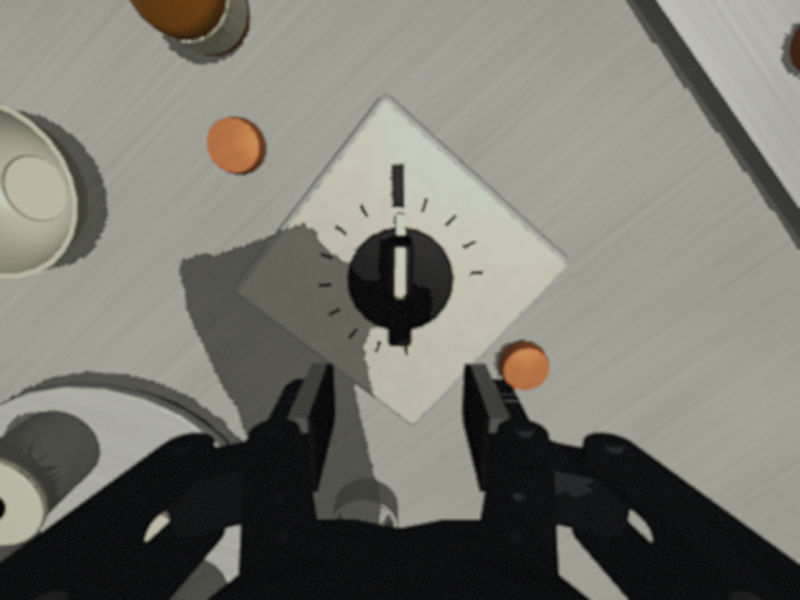

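The wrist view shows the pointer line at (400,225–300) aligned with the long mark at (398,185), so the dial is set. Next, the carousel.

```bash
python3 -m handwheel '[[[50,-0.017,-0.015,0,0,0,-8.4],[50,-0.0145,-0.0175,0,0,0,-8.4],[50,-0.012,-0.0195,0,0,0,-8.4],[50,-0.009,-0.021,0,0,0,-8.4],[50,-0.0055,-0.022,0,0,0,-8.4],[50,-0.0025,-0.0225,0,0,0,-8.4],[50,0.001,-0.0225,0,0,0,-8.4],[50,0.004,-0.0225,0,0,0,-8.4],[50,0.0075,-0.0215,0,0,0,-8.4],[50,0.0105,-0.02,0,0,0,-8.4]]]'
python3 - <<'E'
from h import *
s=st(); plan([.504,.2395,.24],118.6,s)
E
```

```text
t: 5.85
position: [0.5209, 0.044, 0.2344]
ee_rot: [-2.889, -1.212, 0.002]
contact_force: [0.8, 1.2, -0.3]
grip_width: 0.501
t 5.85 p [0.5209 0.044  0.2344] rv [-2.889e+00 -1.212e+00  2.000e-03] F [ 0.8  1.2 -0.3] T [-0.01  0.01  0.01] g 0.501 j [-0.1   0.38 -0.12  1.88  0.05  0.89 -1.02]
[100, 0.0142, -0.0166, -0.0005, -0.04, -0.04, -8.12],[100, 0.0164, -0.0144, -0.0005, -0.04, -0.04, -8.12],[100, 0.0183, -0.0119, -0.0005, -0.04, -0.04, -8.12],[100, 0.0198, -0.0092, -0.0005, -0.04, -0.04, -8.12],[100, 0.0209, -0.0064, -0.0005, -0.04, -0.04, -8.12],[100, 0.0216, -0.0033, -0.0006, -0.04, -0.04, -8.12],[100, 0.0218, -0.0003, -0.0006, -0.04, -0.04, -8.12],[100, 0.0216, 0.0028, -0.0006, -0.04, -0.04, -8.12],[100, 0.021, 0.0058, -0.0006, -0.04, -0.04, -8.12],9 rows
```

```bash
python3 -m handwheel '[[[50,0.014,-0.0165,-0.0005,0,0,-8.2],[50,0.0165,-0.0145,-0.0005,0,0,-8.2],[50,0.0185,-0.012,-0.0005,0,0,-8.2],[50,0.02,-0.009,-0.0005,0,0,-8.2],[50,0.021,-0.0065,-0.0005,0,0,-8.2],[50,0.0215,-0.0035,-0.0005,0,0,-8.2],[50,0.022,0,-0.0005,0,0,-8.2],[50,0.0215,0.003,-0.0005,0,0,-8.2],[50,0.021,0.006,-0.0005,0,0,-8.1],[50,0,0,0,0,0,0]]]'
python3 - <<'E'
from h import *
s=st(); plan([.504,.2395,.24],118.6,s); im=bot.capture("wrist"); C=cal("wrist")
print(px("wrist",[.504,.2395,.144],C)*1.5625,px("wrist",[.5458,.163,.089],C)*1.5625)
cv2.imwrite("pics/w3.png",cv2.resize(im,(800,600),interpolation=cv2.INTER_CUBIC))
E
```

```text
t: 6.85
position: [0.4918, 0.2506, 0.2349]
ee_rot: [-1.486, -2.748, -0.002]
contact_force: [-0.6, -1.6, -0.2]
grip_width: 0.504
t 6.85 p [0.4918 0.2506 0.2349] rv [-1.486e+00 -2.748e+00 -2.000e-03] F [-0.6 -1.6 -0.2] T [-0.01 -0.01 -0.05] g 0.504 j [-0.22  0.46 -0.48  1.78  0.23  0.96 -0.21]
[100, -0.0159, 0.0041, -0.0054, -0.44, -0.89, 4.6],1 rows
[408.73777585 348.07034613] [397.22238091 440.44212749]
```

View pics/w3.png

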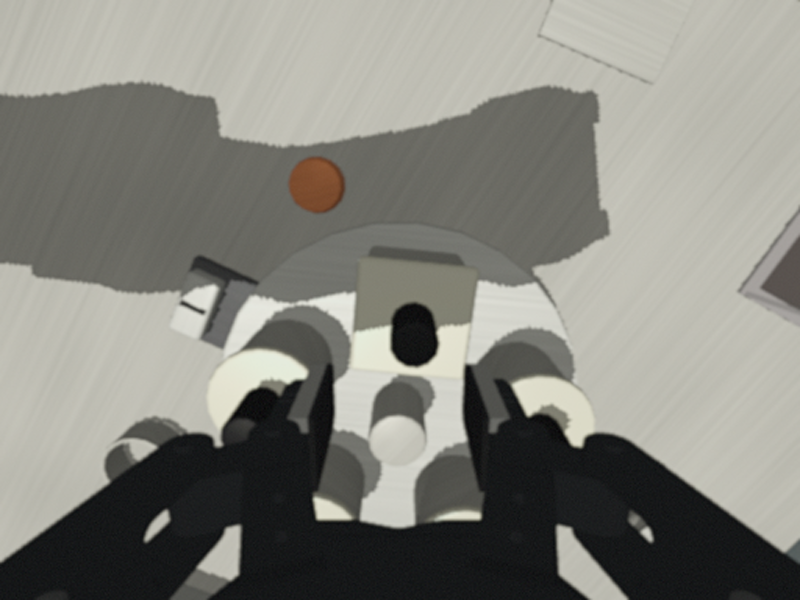

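The wrist view shows the square canister's knob top at (415,346), the hub at (397,440) as predicted, and the shoe block at (195,298).

```bash
python3 - <<'E'
from h import *
C=cal("wrist"); f=lambda u,v,z:pt("wrist",u/1.5625,v/1.5625,z,C)[:2]
k=f(415,346,.144);h=f(397,440,.089);b=f(197,297,.028)
hub=(h+np.array([.5458,.1629]))/2; d=k-hub; print(k,h,b,np.hypot(*d),np.degrees(np.arctan2(d[1],d[0])), np.hypot(*(b-hub)),np.degrees(np.arctan2(*(b-hub)[::-1])))
T=cal("top"); g=lambda u,v,z:pt("top",185+u/3.333,140+v/3.333,z,T)[:2]
print("turntable edges",(g(33,220,.022)+g(408,213,.022))/2,(g(225,30,.022)+g(218,404,.022))/2,"hub",g(219,212,.089),"knobs",[g(u,v,.144).round(4) for u,v in((98,267),(126,117),(279,95),(347,233),(235,342))],np.mean([g(u,v,.144) for u,v in((98,267),(126,117),(279,95),(347,233),(235,342))],0),"block",g(244,449,.028),g(209,452,.028),g(282,446,.028))
E
```

```text
[0.50601234 0.24211572] [0.54549689 0.16319877] [0.3757675  0.15070193] 0.08844492956533904 116.62469427236775 0.1703290802625653 -175.84288119904542
turntable edges [0.54666822 0.16214148] [0.54735463 0.16131913] hub [0.54716512 0.16186956] knobs [array([0.5056, 0.241 ]), array([0.6074, 0.2254]), array([0.6251, 0.1224]), array([0.533 , 0.0742]), array([0.458 , 0.1475])] [0.5458331  0.16210471] block [0.37541122 0.13980876] [0.37250175 0.16555249] [0.37838207 0.11185391]
```

```bash
python3 - <<'E'
from h import *
T=cal("top"); g=lambda u,v,z:pt("top",185+u/3.333,140+v/3.333,z,T)[:2]; c=np.array([.5462,.162])
for q in (g(240.5,401,.012),g(245,469,.012),g(244,449,.028)): print(q,np.degrees(np.arctan2(*(q-c)[::-1]))%360)
s=st(); s["position"]=np.array(s["position"]); plan([.5058,.2415,.235],116.9,s,grip=55); plan([.5058,.2415,.131],116.9,s,grip=55,n=3)
E
```

```text
[0.40933687 0.14342492] 187.72896470463354
[0.35902267 0.13869211] 187.09810604356917
[0.37541122 0.13980876] 187.40318218446996
t 6.9 p [0.4922 0.249  0.2347] rv [-1.494e+00 -2.744e+00 -1.000e-03] F [ 0.2  0.6 -0.1] T [-0.   -0.06 -0.01] g 0.497 j [-0.22  0.46 -0.47  1.79  0.23  0.96 -0.21]
[55, -0.0137, 0.0074, -0.0006, -0.49, -0.84, 5.97],1 rows
[55, -0.0051, 0.0027, 0.0345, -0.16, -0.28, 1.99],[55, -0.0048, 0.0028, 0.0345, -0.16, -0.28, 1.99],[55, -0.0046, 0.0029, 0.0345, -0.16, -0.28, 1.99],3 rows
```

```bash
python3 -m handwheel '[[[55,-0.0137,0.0074,0,-0.5,-0.8,6],[55,0,0,0,0,0,0],[55,0,0,0.035,0,0,0]]]'
python3 - <<'E'
from h import *
s=st(); plan([.5058,.2415,.131],116.9,s,grip=55,n=2)
E
```

```text
t: 7.2
position: [0.5073, 0.2404, 0.2009]
ee_rot: [1.652, 2.67, 0.006]
contact_force: [1.8, 1.5, -0.4]
grip_width: 0.55
t 7.2 p [0.5073 0.2404 0.2009] rv [1.652 2.67  0.006] F [ 1.8  1.5 -0.4] T [ 0.   -0.13  0.05] g 0.55 j [-0.24  0.5  -0.42  1.8   0.26  0.88 -0.32]
[55, 0.0008, -0.0006, 0.035, 0.11, -0.01, -0.2],[55, 0.0008, -0.0005, 0.035, 0.11, -0.01, -0.2],2 rows
```

```bash
python3 -m handwheel '[[[55,0.0008,-0.0006,0.035,0,0,0],[55,0.0008,-0.0005,0.035,0,0,0],[55,0,0,0,0,0,0]]]'
python3 - <<'E'
from h import *
s=st(); plan([.5058,.2415,.131],116.9,s,grip=55)
E
```

```text
t: 7.5
position: [0.5033, 0.239, 0.1258]
ee_rot: [-1.649, -2.672, 0.001]
contact_force: [-0.2, 0.5, 0.2]
grip_width: 0.549
t 7.5 p [0.5033 0.239  0.1258] rv [-1.649e+00 -2.672e+00  1.000e-03] F [-0.2  0.5  0.2] T [0.01 0.01 0.01] g 0.549 j [-0.27  0.6  -0.39  1.87  0.32  0.74 -0.37]
[55, 0.0011, 0.0033, -0.0052, -0.07, -0.07, -0.27],1 rows
```

```bash
python3 -m handwheel '[[[55,0.001,0.0033,-0.005,0,0,-0.2],[0,0,0,0,0,0,0],[0,0,0,0,0,0,0],[0,0,0,0,0,0,0],[0,0,0,0,0,0,0]]]' 60
python3 - <<'E'
from h import *
s=st(); c=np.array([.5462,.162]); d=np.array(s["position"])[:2]-c; print(np.hypot(*d),np.degrees(np.arctan2(*d[::-1])))
r=np.hypot(*d); a=np.radians(187.4); x=R.from_rotvec(s["ee_rot"]).as_matrix()[:,0]; y=np.degrees(np.arctan2(x[1],x[0])); print(y)
plan([c[0]+r*np.cos(a),c[1]+r*np.sin(a),s["position"][2]],y+187.4-np.degrees(np.arctan2(*d[::-1])),s,n=14,grip=0,center=c)
E
```

```text
t: 8.0
position: [0.5059, 0.2413, 0.1342]
ee_rot: [-1.641, -2.676, -0.0]
contact_force: [4.2, 4.2, -21.5]
grip_width: 0.282
t 8.0 p [0.5059 0.2413 0.1342] rv [-1.641 -2.676 -0.   ] F [  4.2   4.2 -21.5] T [ 0.64 -0.76  0.32] g 0.282 j [-0.27  0.59 -0.4   1.85  0.32  0.76 -0.36]
0.08894077782861035 116.97635078941731
116.95228274761212
[0, -0.0003, -0.0078, 0.0, 0.0, -0.01, -5.03],[0, -0.0003, -0.0078, 0.0, 0.0, -0.01, -5.03],[0, -0.0003, -0.0078, 0.0, 0.0, -0.01, -5.03],[0, -0.0003, -0.0078, 0.0, 0.0, -0.01, -5.03],[0, -0.0003, -0.0078, 0.0, 0.0, -0.01, -5.03],[0, -0.0003, -0.0078, 0.0, 0.0, -0.01, -5.03],[0, -0.0003, -0.0078, 0.0, 0.0, -0.01, -5.03],[0, -0.0003, -0.0078, 0.0, 0.0, -0.01, -5.03],[0, -0.0003, -0.0078, 0.0, 0.0, -0.01, -5.03],[0, -0.0003, -0.0078, 0.0, 0.0, -0.01, -5.03],
[0, -0.0003, -0.0078, -0.0, 0.0, -0.01, -5.03],[0, -0.0003, -0.0078, -0.0, 0.0, -0.01, -5.03],[0, -0.0003, -0.0078, -0.0, 0.0, -0.01, -5.03],[0, -0.0003, -0.0078, -0.0, 0.0, -0.01, -5.03],14 rows
```

```bash
python3 -m handwheel '[[[0,0,-0.003,0,0,0,-2],[0,-0.0003,-0.0078,0,0,0,-5],[0,-0.0003,-0.0078,0,0,0,-5],[0,-0.0003,-0.0078,0,0,0,-5],[0,-0.0003,-0.0078,0,0,0,-5]]]'
cat >> h.py <<'E'
def arc():
    s=st(); c=np.array([.5462,.162]); d=np.array(s["position"])[:2]-c; x=R.from_rotvec(s["ee_rot"]).as_matrix()[:,0]
    print("r",np.hypot(*d),"ang",np.degrees(np.arctan2(*d[::-1]))%360,"yaw",np.degrees(np.arctan2(x[1],x[0]))%360)
    print("F tool",R.from_rotvec(s["ee_rot"]).inv().apply(s["contact_force"]).round(1)); return s
E
python3 -c "from h import *; arc()"
```

```text
t: 8.5
position: [0.4786, 0.219, 0.1342]
ee_rot: [-1.075, -2.951, -0.0]
contact_force: [6.8, 0.8, -23.3]
grip_width: 0.287
t 8.5 p [0.4786 0.219  0.1342] rv [-1.075 -2.951 -0.   ] F [  6.8   0.8 -23.3] T [ 0.09 -1.41  0.23] g 0.287 j [-0.17  0.57 -0.5   1.94  0.4   0.73 -0.03]
r 0.08840476613100802 ang 139.87692564062763 yaw 139.97412015869295
F tool [-4.7  5.  23.3]
```

Excellent: forces are low and the angle tracks the yaw. 47.5° to go.

```bash
python3 -m handwheel '[[[0,-0.0003,-0.0078,0,0,0,-5],[0,-0.0003,-0.0078,0,0,0,-5],[0,-0.0003,-0.0078,0,0,0,-5],[0,-0.0003,-0.0078,0,0,0,-5],[0,-0.0003,-0.0078,0,0,0,-5],[0,-0.0003,-0.0078,0,0,0,-5],[0,-0.0003,-0.0078,0,0,0,-5]]]'
python3 -c "from h import *; arc()"
```

```text
t: 9.2
position: [0.4588, 0.1663, 0.1342]
ee_rot: [0.081, 3.137, 0.002]
contact_force: [8.8, 4.1, -30.5]
grip_width: 0.285
t 9.2 p [0.4588 0.1663 0.1342] rv [8.100e-02 3.137e+00 2.000e-03] F [  8.8   4.1 -30.5] T [ 0.73 -1.74  0.24] g 0.285 j [ 0.04  0.55 -0.67  2.03  0.52  0.72  0.56]
r 0.08747239490941759 ang 177.18056974982298 yaw 177.03316371344064
F tool [-8.5  4.5 30.6]
```

```bash
python3 -m handwheel '[[[0,0.0003,-0.0075,0,0,0,-4.7],[0,0.0003,-0.0065,0,0,0,-4.2],[0,0,0,0,0,0,0],[0,0,0,0,0,0,0]]]'
python3 - <<'E'
from h import *
arc(); im=bot.capture("top"); cv2.imwrite("pics/top3.png",im); w=bot.capture("wrist"); cv2.imwrite("pics/w4.png",w)
a=cv2.resize(im[140:290,175:330],None,fx=4,fy=4,interpolation=cv2.INTER_CUBIC); cv2.imwrite("pics/top3b.png",a)
E
```

```text
t: 9.6
position: [0.4597, 0.1509, 0.1342]
ee_rot: [-0.185, 3.128, 0.005]
contact_force: [3.5, 7.4, -25.7]
grip_width: 0.286
t 9.6 p [0.4597 0.1509 0.1342] rv [-0.185  3.128  0.005] F [  3.5   7.4 -25.7] T [ 1.14 -0.49  0.46] g 0.286 j [ 0.1   0.56 -0.72  2.04  0.55  0.73  0.73]
r 0.08721065977803735 ang 187.3321813910761 yaw 186.77898370392722
F tool [-4.1  6.8 25.7]
```

View pics/w4.png

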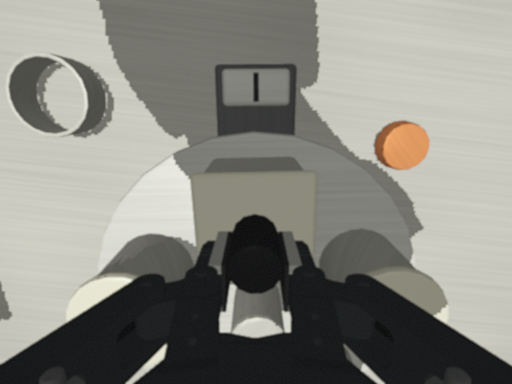

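View pics/top3b.png

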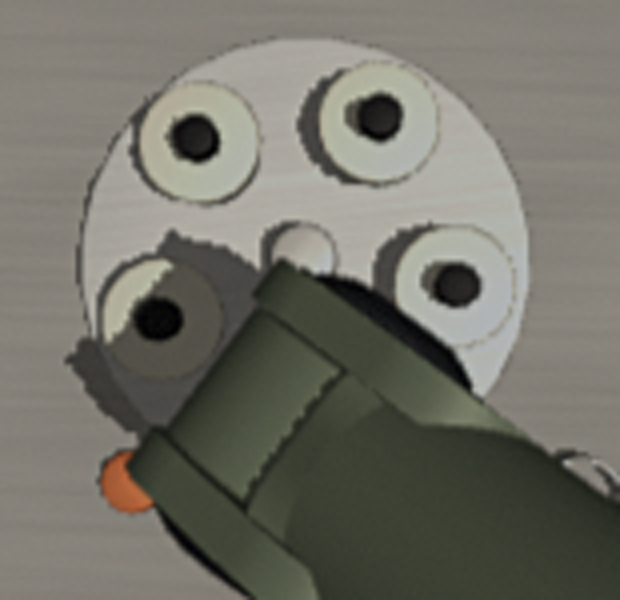

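The wrist view shows the block (col 256), lid (192–316, centre 254), knob (255) and hub (256) in one line, and the top view shows sweet_c unmoved. I'll hold still and check the angle independently from the other four knobs.

```bash
python3 -m handwheel '[[[0,0,0,0,0,0,0],[0,0,0,0,0,0,0],[0,0,0,0,0,0,0],[0,0,0,0,0,0,0],[0,0,0,0,0,0,0]]]'
python3 - <<'E'
from h import *
T=cal("top"); c=np.array([.5462,.162])
for u,v in((195,138),(380,117),(457,285),(157,319)):
    d=pt("top",175+u/4,140+v/4,.144,T)[:2]-c; print(np.hypot(*d).round(4),(np.degrees(np.arctan2(*d[::-1]))-187.4+36)%72-36)
a=cv2.imread("pics/top0.png").astype(int); n=bot.capture("top"); d=np.abs(a-n).max(2)>40
cv2.imwrite("pics/end.png",n); b=n[170:240,370:430]; print("dial region visible mean",b.mean(), "changed px",d[:,330:].sum())
arc()
E
```

```text
t: 10.2
position: [0.4597, 0.1508, 0.1342]
ee_rot: [-0.196, 3.126, 0.006]
contact_force: [5.1, 4.3, -24.7]
grip_width: 0.284
0.0876 0.9891788520768614
0.0883 -0.26410618954881215
0.0896 0.1990111082027397
0.0888 1.2077514789296657
dial region visible mean 140.20968253968255 changed px 8760
t 10.25 p [0.4597 0.1507 0.1342] rv [-0.196  3.126  0.006] F [  4.6   5.2 -25.8] T [ 0.66 -0.77  0.27] g 0.284 j [ 0.1   0.56 -0.72  2.05  0.55  0.73  0.74]
r 0.08723356129197753 ang 187.41271993534815 yaw 187.18448249117358
F tool [-5.   4.5 25.8]
```

```bash
python3 -c "from bench import bot; print(bot.close_job())"
```

```text
the job is handed in; nothing more can be done
None
```

I turned the dial to the long mark, then turned the carousel about 70° counterclockwise by the square canister's knob. I handed the job in with the gripper still holding it at the front. No verdict was reported.

**Dial:** the gripper stood at -40.7° when I let go, against a measured -40° for the long mark. A wrist picture after release showed the pointer in line with the mark. I did not go near the dial again or re-measure it at the end.

**Carousel:**
- The last wrist picture showed the shoe block, lid, knob and hub in line within 2 pixels.
- The other four knobs put the carousel at -0.3° to +1.2° from the front, which is under 2 mm.
- The gripper stands at a radius of 87.2 mm instead of 90 mm, which I put down to a small error in my centre estimate.
- The grip was set to 60 N and held steady over the last 0.5 s. The wrist read about 26 N, mostly vertical.

**Bystanders:** no collision forces showed up. By eye, the sweet near the shoe is where it was. I did not re-measure the other bystanders after the last move; a rough before/after image comparison was no use, because the arm and its shadow had moved.

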